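# Lean the amber filter plate on the light viewer

## Task

Take the tall amber plate out of the drying rack and lean it on the light viewer: its lower edge standing on the viewer's ledge, its back flush against the lit board, centred from side to side and not skewed. The ledge may be clamped at any height, so feel for it: set the plate down gently before letting go, without squashing the ledge's soft pad flat or letting the plate drop or topple, and leave everything else where it stands.

Things in the scene. Friction and masses are not known exactly. Their poses are not given: they have to be found in the camera images.
- amber_center (a point): Centre of the amber acrylic plate, a rigid slab 120 mm wide (its y) x 190 tall (its z) x 10 thick (its x), 0.2 to 0.35 kg, the only tall plate. It starts upright in one of the rack's slots, its lower edge 12 mm above the table. Grip it across its thickness near the top edge. Either face may go to the board, either 120 mm edge down.
- rack: White drying rack, fixed, base 210 (x) x 130 (y) x 12 mm high, origin under its centre. Three slots along its y at x = -70, 0 and +70 mm, between blue fins that reach 62 mm above the table and leave 13 mm for a plate.
- board: Lit white board of the light viewer, fixed. Origin: bottom middle of its front face, 20 mm above the table. x points out of the face (tilted up 0.35 rad), y along its width, z up the slope: it leans back 0.35 rad from vertical, its top towards the robot. 170 mm wide, 150 up the slope, 12 thick. A plate's foot does not slide in to the board by itself: set it down already close to the face.
- viewer: The viewer as a whole, fixed; grey base 150 (x) x 190 (y) x 20 mm high, origin under its middle, x to the front (the side the board faces), z up. The board's origin lies at x = 40, z = 20 mm.
- ledge_ref (a point): Point of the face, y = 0, 30 mm up the slope. A dark steel ledge 150 mm wide stands out square from the face, its upper side (a springy, grippy rubber pad) anywhere from 15 mm below to 15 mm above this point, up the slope (not measured, differs every time, stays put). It is 34 mm deep with an 8 mm high lip in front; 29 mm are free between face and lip.
- pad (a joint): How far the soft black rubber pad on the ledge is pressed in, in m: about 0.0002 when empty, at most 0.006 (squashed flat, about 12 N); 2 N per mm. The plate's own weight presses it 1 to 2 mm.
- green_center (a point): Centre of a green plate, 110 wide x 110 tall x 10 mm, standing in another slot of the rack; leave alone.
- blue_center (a point): Centre of a blue plate, 110 wide x 110 tall x 10 mm, standing in another slot of the rack; leave alone.
- beaker_center (a point): Centre of a glass beaker, 60 mm across, 80 mm high; leave alone.
- jar_center (a point): Centre of a brown jar, 56 mm across, 70 mm high; leave alone.
- wash_center (a point): Point 75 mm above the foot of a white wash bottle with a red cap, 66 mm across, 190 mm high; leave alone.
- reagent_center (a point): Centre of a white bottle with a blue cap, 60 mm across, 140 mm high; leave alone.
There are look-alikes about, which are no part of the job. What is shaped like the viewer but turquoise is not meant. Leave any turquoise look-alike of the rack alone.

How it is judged:
On the way, in this order (a step that is already met when the one before it is completed fails the run):
1. the amber plate is lifted clear of the rack (z of amber_center in the frame of rack above 0.16 m and contact force between the fingers and amber above 0.5 N), for 0.1 s.
2. the plate's foot rests on the ledge's pad while the plate is still held (value of joint pad above 0.0004 m and contact force between the fingers and amber above 1 N), for 0.1 s.
At the end, for the whole second after the job is handed in: The amber plate stands on the viewer's ledge, short edge down, and rests at the board's slope with its back flush against the board (within 5 mm and 4 degrees, not skewed more than 4 degrees), centred from side to side within 15 mm, released and at rest (x of amber_center in the frame of board between 0.001 and 0.01 m and y of amber_center in the frame of board between -0.015 and 0.015 m and z of amber_center in the frame of board between 0.102 and 0.145 m and angle between the z axis of amber_center and the z axis of board, either way round below 0.07 rad and angle between the x axis of amber_center and the x axis of board, either way round below 0.07 rad and contact force between amber and viewer above 0.5 N and linear speed of amber below 0.02 m/s and angular speed of amber below 0.15 rad/s); the robot touches nothing.
It fails at once if the ledge's rubber pad is squashed flat (plate dropped or pressed down hard) (value of joint pad above 0.0055 m).
It fails at once if the amber plate is pressed hard (over 60 N) on the viewer (contact force between amber and viewer above 60 N).
It fails at once if the amber plate drops or topples (moves faster than 0.35 m/s while not held) (contact force between the fingers and amber below 0.5 N and linear speed of amber above 0.35 m/s).
It fails at once if another plate or a bystander is shifted by more than 25 mm (distance of any of green_center, blue_center, beaker_center, jar_center, wash_center, reagent_center from where it was at the start of the episode above 0.025 m).
It also fails if it takes over 54 s, if anything falls off the work surface, if the arm or the gripper's body presses on something with over 40 N, if the wrist force passes 120 N, or if a joint passes its speed limit or range.

## Robot

A 6-joint arm with a two-finger parallel gripper is mounted at the origin on the work surface. World frame = base frame: x ahead of the robot, y to its left, z up, the work surface at z = 0. Lengths are in m, angles in rad, forces in N, time in s.
With the tool pointing down it reaches from about 0.3 to 0.875 m from the base axis. Payload 6.4 kg.
Tool frame: the origin (TCP) lies midway between the tips of the shut fingers; the grasp point (between the pads) lies 19 mm behind it; y points along the fingers, x is the direction in which the jaws open and shut, and the axes are right-handed (so a half turn about y gives the same grasp; the last joint's range is limited). The gripper opens to 85 mm and grips with 20 to 120 N. Pads are 22 mm wide; open, the fingers measure 114 mm over their backs; the gripper's body (76 mm by 85 mm) begins 54 mm behind the grasp point. The pads swing forward as they close: fully open they stand 13 mm farther back than shut.
Start: joints at [0.938, 0.181, 1.607, -0, 1.354, -0.206], TCP at [0.238, 0.523, 0.231] pointing down, gripper open.
Joint ranges: [-2.99, 2.99], [-0.89, 2.07], [0.3, 2.58], [-1.14, 4.28], [0, 2.63], [-3.12, 3.12]. Speed limits (rad/s): [2.57, 2.57, 3.01, 3.14, 3.14, 3.14].

## Interface

Orientations are given as a unit quaternion [w, x, y, z].
In Python, from bench import ctrl gives the robot as it stands.
- The arm moves only by the tool step_arm, never from a script. Its argument "commands" is a list of rows, each a list of 7 numbers: the turn, a rotation vector about the tool's x, y, z in units of 6 degrees (1.0 is 6 degrees), then the shift along the tool's x, y, z in units of 30 mm (1.0 is 30 mm), then the opening, from 0 (shut) to 1 (fully open). A call has 1 to 10 rows; each row shifts and turns the commanded pose from where the row before left it, along the tool's axes as they then stand; what a row does not reach is not made up. A row lasts 1/10 s, in which the tool goes at most 50 mm and 8.59 degrees, less where a joint would pass 70% of its speed; a pose out of reach is approached as far as the arm can. A call with a number of a shift or a turn outside -1 to 1 is refused whole. A call with a gripper value outside its range is refused whole. The fingers move at their own pace and stop on an object; the grip force is fixed at half the most. Time passes only in rows, so rows that do not move let the fingers close. It gives the time, the measured TCP pose, the force and the opening at its end, in the units of the state.
- ctrl.get_obs(): the state, without advancing time (a new reading comes with each control period).
- ctrl.camera(name): name is "side" or "top"; returns (picture, depth): 420x560x3 uint8, blue, green, red; 420x560 float32, m along the optical axis (not along the pixel's ray), 0 where there is no reading.
- ctrl.get_calibration(name): a dict with "intrinsics" (3x3 intrinsics, pixels), "R" (3x3) and "t" (3): a world point X has camera coordinates R X + t. Camera axes: x right, y down, z forward; pixel columns grow to the right and rows downward; lengths in m; the calibration is good to about 2 mm. A picture is of the moment at which its call begins. get_calibration takes no time and is no camera call.
- ctrl.hand_in(): hands the job in, once; it reports no verdict.
Trained networks look in the newest picture that a camera, given by its name, has taken for a name from the list of things; names that differ only in an ending like _2 or _b are one class to them, and where a whole thing is asked for, a point or a joint stands for the part that bears it (a point fixed in the world has none). Each returns a list of dicts, best first, with "p" (0 to 1); they miss things now and then, are a little off and sometimes report something else, mostly with a low value. They report only what shows in the picture. A call takes as long as a camera call. They do not tell look-alikes from the thing itself.
- ctrl.boxes_of(thing, camera): "point" ([x, y, z] in m, in the coordinates of the camera as it stood for that picture, good to about 4 mm: the middle of the surface that is visible of it).
- ctrl.silhouettes(thing, camera): "pixels" (420x560 bool, what is visible of it).
The state is a dict: "time_s": time; "q": joint angles; "dq": joint speeds; "joint_efforts": joint torques, N m; "eef_pos": TCP position; "eef_rot": TCP orientation; "wrist_force": force on the tool from outside, world axes, zero at the start; "torque": the same for the moment, N m; "opening": opening from 0.0 (shut) to 1.0 (fully open).
Only numpy, scipy, OpenCV 4.12 (cv2) and the standard library are available. Lean on these libraries where they do the work, as an engineer would, in place of code of your own. Each camera call takes 0.05 s, during which the arm holds its last target.

## Working session

There is one attempt and no reset: what is moved stays moved. The work goes in short steps, Python scripts to look and compute and a tool call to move; the robot and the scene stay as the last step left them, time stands still between calls to the robot, and variables do not carry over. Pictures are saved under pics/ and viewed, and the job is handed in when it is done.

Besides the shell and the picture viewer there is one more tool, called by a JSON object that holds its "op" and its "data". step_arm: Moves the arm, as the interface text tells. Its arguments: {"type":"object","properties":{"commands":{"type":"array"}},"required":["commands"]}

```bash
ls; mkdir -p pics; python3 - <<'E'
from bench import ctrl
import cv2,numpy as np
print(ctrl.get_obs())
for n in ("side","top"):
    p,d=ctrl.camera(n); cv2.imwrite(f"pics/{n}0.png",p); np.save(f"pics/{n}0.npy",d)
    c=ctrl.get_calibration(n); print(n,c)
    for th in ("amber_center","rack","board","viewer","green_center","blue_center"):
        r=ctrl.boxes_of(th,n)
        R=np.array(c["R"]);t=np.array(c["t"])
        for k in r[:3]: print(n,th,round(k["p"],2),np.round(R.T@(np.array(k["point"])-t),3))
E
```

```text
pics
{'time_s': 0.0, 'q': array([ 9.37712820e-01,  1.81536626e-01,  1.60804145e+00,  2.98156689e-06,
        1.35377726e+00, -2.06271842e-01]), 'dq': array([-1.62801894e-03,  9.61084537e-04, -9.80310974e-04,  1.65585607e-04,
        2.50317823e-04,  4.72604544e-05]), 'joint_efforts': array([-1.55224247e-03, -4.44860137e+01, -3.51341736e+01, -3.92022430e-04,
        8.74133839e-03,  1.05968951e-05]), 'eef_pos': array([0.23766199, 0.52296852, 0.23037047]), 'eef_rot': array([-0.59433046,  0.59477428,  0.38218009, -0.3833448 ]), 'wrist_force': array([-0.3064641 ,  0.71865961, -0.31317672]), 'torque': array([0.04280791, 0.03619719, 0.01052335]), 'opening': 0.9984836946782344}
side {'intrinsics': array([[541.38664002,   0.        , 274.23110729],
       [  0.        , 541.38664002, 206.05123948],
       [  0.        ,   0.        ,   1.        ]]), 'R': array([[ 0.85553212, -0.51771408, -0.00607654],
       [-0.39679418, -0.64808012, -0.6500358 ],
       [ 0.3325946 ,  0.55853764, -0.75987929]]), 't': array([-0.3867371 ,  0.245816  ,  1.83114566])}
side amber_center 0.64 [ 0.438 -0.241  0.
[... 503 characters left out ...]
4191, 212.10939947],
       [  0.        ,   0.        ,   1.        ]]), 'R': array([[-0.00884114, -0.9996596 , -0.02454607],
       [-0.98453396,  0.0129973 , -0.17471107],
       [ 0.17497063,  0.0226218 , -0.98431374]]), 't': array([0.0118561 , 0.45100511, 1.28114309])}
top amber_center 0.76 [ 0.446 -0.232  0.155]
top amber_center 0.48 [0.503 0.213 0.037]
top rack 0.92 [ 0.203 -0.287  0.011]
top rack 0.66 [ 0.504 -0.217  0.01 ]
top rack 0.66 [0.54  0.207 0.053]
top board 0.93 [0.266 0.388 0.078]
top board 0.69 [0.535 0.207 0.051]
top viewer 0.98 [0.502 0.212 0.04 ]
top viewer 0.96 [0.248 0.375 0.071]
top green_center 0.79 [ 0.511 -0.22   0.1  ]
top blue_center 0.68 [ 0.58  -0.202  0.1  ]
```

View pics/side0.png

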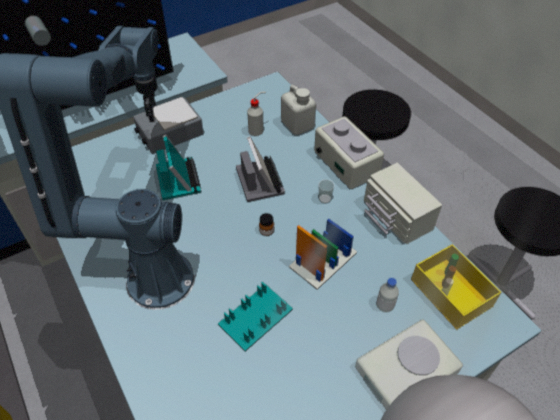

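View pics/top0.png

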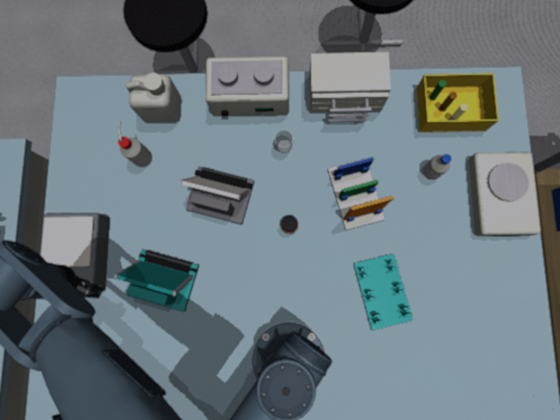

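```bash
python3 - <<'E'
import cv2,numpy as np
t=cv2.imread("pics/top0.png"); s=cv2.imread("pics/side0.png")
a=cv2.resize(t[150:235,165:265],None,fx=4,fy=4,interpolation=cv2.INTER_CUBIC)
b=cv2.resize(t[145:235,320:420],None,fx=4,fy=4,interpolation=cv2.INTER_CUBIC)[:340]
c=cv2.resize(s[130:215,220:320],None,fx=4,fy=4,interpolation=cv2.INTER_CUBIC)
d=cv2.resize(s[210:295,275:375],None,fx=4,fy=4,interpolation=cv2.INTER_CUBIC)
cv2.imwrite("pics/z0.png",cv2.resize(np.vstack([np.hstack([a,b]),np.hstack([c,d])]),None,fx=.85,fy=.85))
E
```

```text
(no output)
```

View pics/z0.png

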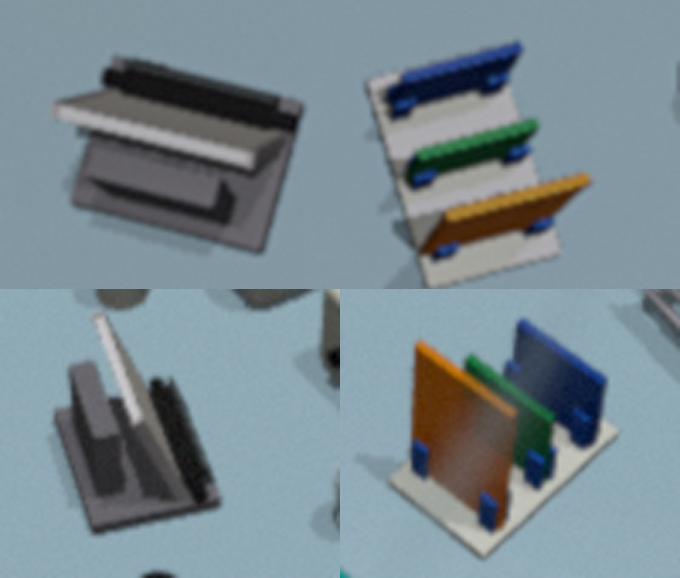

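```bash
cat > h.py <<'E'
from bench import ctrl
import numpy as np,cv2
def cal(n):
    c=ctrl.get_calibration(n); return np.array(c["intrinsics"]),np.array(c["R"]),np.array(c["t"])
def cloud(n,d):
    K,R,t=cal(n); v,u=np.mgrid[:420,:560]
    P=np.stack([(u-K[0,2])/K[0,0]*d,(v-K[1,2])/K[1,1]*d,d],-1)
    return (P-t)@R
def proj(n,X):
    K,R,t=cal(n); c=np.asarray(X)@R.T+t; return c[...,:2]/c[...,2:]*[K[0,0],K[1,1]]+K[:2,2]
E
python3 - <<'E'
from h import *
for n in ("side","top"):
    d=np.load(f"pics/{n}0.npy"); p=cv2.imread(f"pics/{n}0.png"); W=cloud(n,d)
    K,R,t=cal(n); print(n,"cam",-R.T@t)
    hsv=cv2.cvtColor(p,cv2.COLOR_BGR2HSV)
    m=(hsv[...,0]>5)&(hsv[...,0]<22)&(hsv[...,1]>140)&(hsv[...,2]>70)&(d>0)
    m&=(abs(W[...,0]-.45)<.1)&(abs(W[...,1]+.23)<.12)&(W[...,2]>.03)
    X=W[m]; print("amber",len(X),X.min(0),X.max(0))
    # table noise
    mm=(abs(W[...,0]-.4)<.03)&(abs(W[...,1]-.0)<.08)&(abs(W[...,2])<.03)
    print("table z",W[mm][:,2].mean(),W[mm][:,2].std())
    m2=cv2.erode(m.astype(np.uint8),np.ones((3,3)))>0
    F=W[m2]
    if n=="top": F=F[F[:,2]<.185]
    # plane x = a+b y (vertical plane) robust
    for _ in range(5):
        A=np.c_[np.ones(len(F)),F[:,1],F[:,2]]; s=np.linalg.lstsq(A,F[:,0],rcond=None)[0]; r=F[:,0]-A@s; F=F[abs(r)<.006]
    print("plane",s,"yaw",np.arctan(-s[1]),len(F),r.std())
    for th in ("amber_center","viewer","rack"):
        # newest picture must be same
        pass
    # blue / green top edges
    for nm,lo,hi in(("green",50,85),("blue",105,125)):
        g=(hsv[...,0]>lo)&(hsv[...,0]<hi)&(hsv[...,1]>120)&(abs(W[...,0]-.53)<.12)&(abs(W[...,1]+.23)<.12)&(W[...,2]>.07)
        print(nm,W[g].min(0),W[g].max(0),W[g].mean(0),g.sum())
    T=X[X[:,2]>.19]; 
    if len(T)>5:
        cv=np.polyfit(T[:,1],T[:,0],1); print("top edge",cv,T.mean(0),T.min(0),T.max(0))
E
```

```text
side cam [-0.18062479 -1.06367455  1.54888885]
amber 477 [ 0.42387613 -0.30040981  0.03130437] [ 0.50120065 -0.18183867  0.20815853]
table z 0.0007148521084759066 0.007661044295371799
plane [ 0.37960985 -0.25246406  0.00164484] yaw 0.24729642793395237 316 0.0020862447810939305
green [ 0.49414661 -0.27804102  0.07007188] [ 0.52892116 -0.1711077   0.1279442 ] [ 0.51444904 -0.23817587  0.10703134] 122
blue [ 0.56308228 -0.26778293  0.07013912] [ 0.59913927 -0.15887643  0.12786136] [ 0.58308277 -0.22650852  0.10327591] 214
top edge [-0.26854669  0.37895693] [ 0.43964239 -0.22597732  0.19863418] [ 0.42395675 -0.27120357  0.19012541] [ 0.45667409 -0.18396067  0.20815853]
top cam [ 0.21997224 -0.02299154  1.34013335]
amber 297 [ 0.42588622 -0.29137243  0.05325763] [ 0.46164573 -0.17665126  0.20787135]
table z -0.00018480902234500863 0.004780646489083052
plane [ 0.38017082 -0.26046667 -0.00581464] yaw 0.2548051330220716 20 0.0002944926106933297
green [ 0.49379214 -0.26921264  0.07023494] [ 0.52698514 -0.16426935  0.12924946] [ 0.50969565 -0.21542434  0.10819362] 193
blue [ 0.56390105 -0.25728317  0.07006649] [ 0.59756733 -0.15266545  0.1271796 ] [ 0.5792367  -0.20474209  0.10611129] 244
top edge [-0.25726066  0.3836722 ] [ 0.44360264 -0.23295607  0.20053475] [ 0.42588622 -0.29137243  0.19091267] [ 0.46164573 -0.17665126  0.20787135]
```

```bash
cat > fit.py <<'E'
from h import *
from scipy.optimize import minimize
S=4
def box(lo,hi): 
    return np.array([[x,y,z] for x in(lo[0],hi[0]) for y in(lo[1],hi[1]) for z in(lo[2],hi[2])],float)
def rot(P,th,x,y):
    c,s=np.cos(th),np.sin(th); return P@np.array([[c,s,0],[-s,c,0],[0,0,1]])+[x,y,0]
def render(n,boxes):
    m=np.zeros((420*S,560*S),np.uint8)
    for b in boxes:
        q=((proj(n,b)+.5)*S).astype(np.float32)
        cv2.fillConvexPoly(m,np.round(cv2.convexHull(q)).astype(np.int32),1)
    return cv2.resize(m.astype(np.float32),(560,420),interpolation=cv2.INTER_AREA)
def cost(v,model,masks,offs=None):
    tot=0
    B=[rot(b,v[2],v[0],v[1]) for b in model]
    for i,(n,m,sel) in enumerate(masks):
        r=render(n,[B[j] for j in sel])
        tot+=np.abs(r-m).sum()/m.sum()
    return tot
def fit(v0,model,masks):
    best=None
    for d in (.006,-.006,.015):
        sim=np.array([v0,v0+np.array([d,0,0]),v0+np.array([0,d,0]),v0+np.array([0,0,6*d])])
        r=minimize(cost,v0,args=(model,masks),method="Nelder-Mead",options=dict(initial_simplex=sim,xatol=1e-4,fatol=1e-5))
        if best is None or r.fun<best.fun: best=r
    return best.x,best.fun
a=.35
def boardpts(P): # board frame -> viewer frame
    Rb=np.array([[np.cos(a),0,-np.sin(a)],[0,1,0],[np.sin(a),0,np.cos(a)]])
    return P@Rb.T+[.04,0,.02]
viewer=[box([-.075,-.095,0],[.075,.095,.02]),boardpts(box([-.012,-.085,0],[0,.085,.15])),boardpts(box([0,-.075,.02],[.034,.075,.028]))]
E
python3 - <<'E'
from fit import *
masks={}
for n in ("side","top"):
    p,d=ctrl.camera(n); W=cloud(n,d)
    for th in ("viewer","board","amber_center","rack"):
        for k in ctrl.silhouettes(th,n)[:4]:
            m=np.array(k["pixels"]); ys,xs=np.nonzero(m)
            print(n,th,round(k["p"],2),m.sum(),xs.mean().round(),ys.mean().round())
            masks.setdefault((n,th),[]).append(m)
import pickle; pickle.dump(masks,open("masks.pkl","wb"))
E
```

```text
side viewer 0.77 1815 176.0 174.0
side viewer 0.6 1777 258.0 176.0
side board 0.86 985 181.0 167.0
side board 0.64 690 266.0 169.0
side amber_center 0.85 1022 311.0 252.0
side amber_center 0.62 566 339.0 236.0
side rack 0.97 1007 322.0 267.0
side rack 0.77 2543 254.0 317.0
top viewer 0.93 2843 218.0 195.0
top viewer 0.8 3304 160.0 280.0
top board 0.85 1342 218.0 183.0
top board 0.7 2297 158.0 273.0
top board 0.54 286 288.0 224.0
top board 0.26 681 134.0 152.0
top amber_center 0.59 474 367.0 208.0
top rack 0.64 1435 355.0 198.0
top rack 0.63 2892 382.0 292.0
```

```bash
python3 - <<'E'
from fit import *
import pickle
M=pickle.load(open("masks.pkl","rb"))
f=lambda m:m.astype(np.float32)
vt=f(M["top","viewer"][0]); bt=f(M["top","board"][0]); bs=f(M["side","board"][1]); vs=f(M["side","viewer"][1])
v0=np.array([.5,.21,-.2])
res={}
for nm,ms in {"vt":[("top",vt,[0,1,2])],"both":[("top",vt,[0,1,2]),("side",bs,[1])],"vs":[("side",vs,[0,1,2])],"all":[("top",vt,[0,1,2]),("side",vs,[0,1,2])]}.items():
    best=min((fit(np.array([.5,.21,y]),viewer,ms) for y in(-.3,-.1,.1)),key=lambda r:r[1])
    print(nm,best); res[nm]=best[0]
v=res["vt"]
am=[box([-.005,-.06,.012],[.005,.06,.202])]
at=f(M["top","amber_center"][0]); as_=f(M["side","amber_center"][0])
for nm,ms in {"t":[("top",at,[0])],"s":[("side",as_,[0])],"ts":[("top",at,[0]),("side",as_,[0])]}.items():
    b=fit(np.array([.444,-.234,.25]),am,ms); print("amber",nm,b); 
    res["a"+nm]=b[0]
for n in("top","side"):
    p=cv2.imread(f"pics/{n}0.png"); p=cv2.resize(p,None,fx=4,fy=4,interpolation=cv2.INTER_CUBIC)
    def draw(model,v,col):
        for b in model:
            q=((proj(n,rot(b,v[2],v[0],v[1]))+.5)*4)
            for i in range(8):
                for j in range(i):
                    if bin(i^j).count("1")==1: cv2.line(p,tuple(int(c) for c in q[i]),tuple(int(c) for c in q[j]),col,1)
    draw(viewer,res["vt"],(0,0,255)); draw(viewer,res["both"],(0,255,0)); draw(am,res["ats"],(255,0,255))
    r={"top":[(150,165),(145,320)],"side":[(130,220),(210,275)]}[n]
    cv2.imwrite(f"pics/fit_{n}.png",np.hstack([p[4*y:4*y+360,4*x:4*x+400] for y,x in r]))
E
```

```text
vt (array([ 0.51590946,  0.22054764, -0.26589329]), np.float64(0.0317666195333004))Traceback (most recent call last):
  File "<stdin>", line 9, in <module>
  File "<stdin>", line 9, in <genexpr>
  File "fit.py", line 25, in fit
    r=minimize(cost,v0,args=(model,masks),method="Nelder-Mead",options=dict(initial_simplex=sim,xatol=1e-4,fatol=1e-5))
    res = _minimize_neldermead(fun, x0, args, callback, bounds=bounds,
                               **options)
    fxe = func(xe)
    fx = function(np.copy(x), *(wrapper_args + args))
  File "fit.py", line 18, in cost
    r=render(n,[B[j] for j in sel])
  File "fit.py", line 11, in render
    q=((proj(n,b)+.5)*S).astype(np.float32)
        ~~~~^^^^^
  File "h.py", line 10, in proj
    K,R,t=cal(n); c=np.asarray(X)@R.T+t; return c[...,:2]/c[...,2:]*[K[0,0],K[1,1]]+K[:2,2]
          ~~~^^^
  File "h.py", line 4, in cal
    c=ctrl.get_calibration(n); return np.array(c["intrinsics"]),np.array(c["R"]),np.array(c["t"])
ValueError: time passes only in moves, steps and waits
```

```bash
python3 - <<'E'
from bench import ctrl
import pickle
pickle.dump({n:ctrl.get_calibration(n) for n in("side","top")},open("cal.pkl","wb"))
print(ctrl.get_obs()["time_s"])
E
sed -i 's/^def cal(n):/import pickle,os\nCAL=pickle.load(open("cal.pkl","rb"))\ndef cal(n):/; s/ctrl.get_calibration(n); return/CAL[n]; return/' h.py
cat > run.py <<'E'
from fit import *
M=pickle.load(open("masks.pkl","rb"))
f=lambda m:m.astype(np.float32)
vt=f(M["top","viewer"][0]); bt=f(M["top","board"][0]); bs=f(M["side","board"][1]); vs=f(M["side","viewer"][1])
res={}
for nm,ms in {"vt":[("top",vt,[0,1,2])],"both":[("top",vt,[0,1,2]),("side",bs,[1])],"vs":[("side",vs,[0,1,2])],"all":[("top",vt,[0,1,2]),("side",vs,[0,1,2])]}.items():
    best=min((fit(np.array([.515,.22,y]),viewer,ms) for y in(-.3,-.2)),key=lambda r:r[1])
    print(nm,best); res[nm]=best[0]
am=[box([-.005,-.06,.012],[.005,.06,.202])]
at=f(M["top","amber_center"][0]); as_=f(M["side","amber_center"][0])
for nm,ms in {"t":[("top",at,[0])],"s":[("side",as_,[0])],"ts":[("top",at,[0]),("side",as_,[0])]}.items():
    b=fit(np.array([.444,-.234,.25]),am,ms); print("amber",nm,b); 
    res["a"+nm]=b[0]
for n in("top","side"):
    p=cv2.imread(f"pics/{n}0.png"); p=cv2.resize(p,None,fx=4,fy=4,interpolation=cv2.INTER_CUBIC)
    def draw(model,v,col):
        for b in model:
            q=((proj(n,rot(b,v[2],v[0],v[1]))+.5)*4)
            for i in range(8):
                for j in range(i):
                    if bin(i^j).count("1")==1: cv2.line(p,tuple(int(c) for c in q[i]),tuple(int(c) for c in q[j]),col,1)
    draw(viewer,res["vt"],(0,0,255)); draw(viewer,res["both"],(0,255,0)); draw(am,res["ats"],(255,0,255))
    r={"top":[(150,165),(145,320)],"side":[(130,220),(210,275)]}[n]
    cv2.imwrite(f"pics/fit_{n}.png",np.hstack([p[4*y:4*y+360,4*x:4*x+400] for y,x in r]))
E
python3 run.py
```

```text
1.2
vt (array([ 0.51553086,  0.21958436, -0.26945679]), np.float64(0.03187653794884682))
both (array([ 0.51605684,  0.2195796 , -0.28317638]), np.float64(0.5139644145965576))
vs (array([ 0.51506099,  0.21622184, -0.27915274]), np.float64(0.1000281348824501))
all (array([ 0.5158691 ,  0.21881171, -0.27408523]), np.float64(0.14074617624282837))
amber t (array([ 0.44618859, -0.23522809,  0.27091979]), np.float64(0.14069092273712158))
amber s (array([ 0.44553435, -0.23852199,  0.21878405]), np.float64(0.13337817788124084))
amber ts (array([ 0.4461199 , -0.23596617,  0.2701723 ]), np.float64(0.3096074163913727))
```

View pics/fit_top.png

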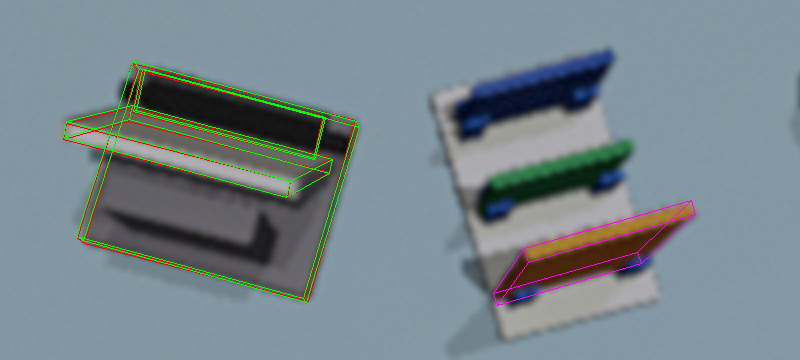

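View pics/fit_side.png

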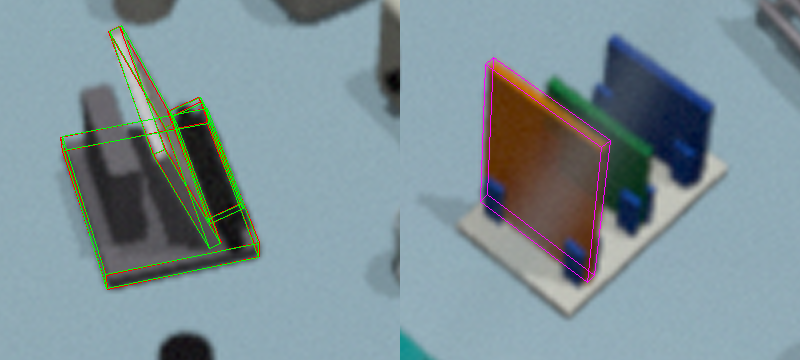

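```bash
cat > run2.py <<'E'
from fit import *
v=np.array([.5157,.219,-.273])
M=pickle.load(open("masks.pkl","rb"))
Rb=np.array([[np.cos(a),0,-np.sin(a)],[0,1,0],[np.sin(a),0,np.cos(a)]])
c,s=np.cos(v[2]),np.sin(v[2]); Rz=np.array([[c,-s,0],[s,c,0],[0,0,1]])
R=Rz@Rb; o=Rz@[.04,0,.02]+[v[0],v[1],0]
print("board o",o)
for n in("top","side"):
    d=np.load(f"pics/{n}0.npy"); W=cloud(n,d); B=(W-o)@R
    hsv=cv2.cvtColor(cv2.imread(f"pics/{n}0.png"),cv2.COLOR_BGR2HSV)
    m=(abs(B[...,0])<.012)&(abs(B[...,1])<.075)&(B[...,2]>.06)&(B[...,2]<.14)
    X=B[m]
    if n=="top":
        A=np.c_[np.ones(len(X)),X[:,1],X[:,2]-.1]; 
        for _ in range(4):
            q=np.linalg.lstsq(A,X[:,0],rcond=None)[0]; r=X[:,0]-A@q; k=abs(r)<.005; X=X[k];A=A[k]
    else: q=0;r=X[:,0]
    print(n,len(X),X.mean(0),q,r.std())
    mk=M[n,"viewer"][0 if n=="top" else 1]&(d>0)
    if n=="top": mk&=W[...,2]>.02
    D=B[mk&(hsv[...,2]<60)&(B[...,0]>.003)]; print("dark",len(D),np.percentile(D,[2,10,50,90,98],axis=0).round(3).tolist())
    t=W[mk&(B[...,2]>.135)]; tb=(t-o)@R; print("top part y",np.percentile(tb[:,1],[1,50,99]))
    P=cv2.imread(f"pics/{n}0.png"); h=hsv
    for nm,lo,hi,zz in(("green",50,85,.115),("blue",105,125,.115),("amber",5,25,.193)):
        g=(h[...,0]>lo)&(h[...,0]<hi)&(h[...,1]>100)&(abs(W[...,0]-.5)<.14)&(abs(W[...,1]+.23)<.12)&(W[...,2]>zz)
        T=W[g]; print(n,nm,len(T),-np.arctan(np.polyfit(T[:,1],T[:,0],1)[0]),T.mean(0))
E
python3 run2.py
```

```text
board o [0.55421865 0.20821514 0.02      ]
top 217 [-6.43317980e-04 -6.26335855e-05  1.02534356e-01] [-0.00064997 -0.00618215  0.00247024] 0.0004250508034418221
dark 484 [[0.004, -0.091, 0.006], [0.006, -0.072, 0.01], [0.017, -0.004, 0.015], [0.03, 0.064, 0.022], [0.033, 0.083, 0.026]]
top part y [-0.08997531 -0.00276164  0.08739305]
top green 111 0.2595278401348185 [ 0.51211612 -0.21769735  0.1208867 ]
top blue 125 0.25446454802131224 [ 0.5818014  -0.20615282  0.12080094]
top amber 171 0.24744076786905428 [ 0.44480484 -0.23419725  0.20089633]
side 76 [ 0.0002242  -0.00119435  0.10033022] 0 0.0016313554436177735
dark 247 [[0.004, -0.101, -0.009], [0.006, -0.091, 0.004], [0.016, -0.023, 0.012], [0.027, 0.053, 0.019], [0.03, 0.08, 0.022]]
top part y [-0.09841994 -0.01890221  0.07078818]
side green 81 0.24332381751069093 [ 0.51290807 -0.22584803  0.11990738]
side blue 91 0.23590231306644888 [ 0.58137386 -0.21406895  0.1203635 ]
side amber 124 0.26011585487581984 [ 0.44272188 -0.23609304  0.19965977]
```

```bash
cat > plan.py <<'E'
from h import *
from scipy.spatial.transform import Rotation as Ro
def cur():
    o=ctrl.get_obs(); q=o["eef_rot"]; return np.array(o["eef_pos"]),Ro.from_quat([q[1],q[2],q[3],q[0]]),o
def show(tp,tR):
    p,r,o=cur()
    print("t",round(o["time_s"],2),"pos",p.round(4),"f",np.round(o["wrist_force"],2),"open",round(o["opening"],3),"axes x",r.as_matrix()[:,0].round(3),"y",r.as_matrix()[:,1].round(3))
    rv=(r.inv()*tR).as_rotvec()
    s=r.inv().apply(tp-p)
    s2=tR.inv().apply(tp-p)
    print("turn units(6deg)",(np.degrees(rv)/6).round(2),"shift units in current axes",(s/.03).round(2),"in target axes",(s2/.03).round(2))
def toolR(xax,yax):
    return Ro.from_matrix(np.c_[xax,yax,np.cross(xax,yax)])
th=.252
X=np.array([np.cos(th),np.sin(th),0])
AM=np.array([.4448,-.2350,.107])
graspR=[toolR(X,np.array([0,0,-1.])),toolR(-X,np.array([0,0,-1.]))]
# board
a=.35; vy=-.270
Rz=Ro.from_euler("z",vy); Rb=Rz*Ro.from_euler("y",-a)
BO=np.array([.5157,.219,0])+Rz.apply([.04,0,.02])
bx,by,bz=Rb.as_matrix().T
placeR=[toolR(bx,-bz),toolR(-bx,-bz)]
OFF=.055  # TCP above plate centre
def placeP(x,y,zc): return BO+Rb.apply([x,y,zc+OFF])
E
python3 - <<'E'
from plan import *
print(bx,by,bz,BO)
for i in(0,1): show(AM+[0,0,.055+.12],graspR[i])
for i in(0,1): show(placeP(.05,0,.25),placeR[i])
for i in(0,1): print("g->p",np.degrees((graspR[i].inv()*placeR[i]).as_rotvec())/6)
print(placeP(.05,0,.25),placeP(.006,0,.12))
E
```

```text
[ 0.90534008 -0.25056023  0.34289781] [ 2.66731437e-01  9.63770896e-01 -6.93889390e-18] [-0.33047493  0.09146162  0.93937271] [0.55425084 0.20833074 0.02      ]
t 1.2 pos [0.238  0.5234 0.2313] f [0.04 0.76 0.31] open 0.998 axes x [ 0.414  0.91  -0.   ] y [-0. -0. -1.]
turn units(6deg) [-0.    8.52 -0.  ] shift units in current axes [-20.16  -1.69 -16.74] in target axes [  0.37  -1.69 -26.2 ]
t 1.2 pos [0.238  0.5234 0.2313] f [0.04 0.76 0.31] open 0.998 axes x [ 0.414  0.91  -0.   ] y [-0. -0. -1.]
turn units(6deg) [ -0.   -21.48   0.  ] shift units in current axes [-20.16  -1.69 -16.74] in target axes [-0.37 -1.69 26.2 ]
t 1.2 pos [0.238  0.5234 0.2313] f [0.04 0.76 0.31] open 0.998 axes x [ 0.414  0.91  -0.   ] y [-0. -0. -1.]
turn units(6deg) [-2.36 13.35 -2.76] shift units in current axes [ -5.5   -3.08 -12.05] in target axes [11.43  0.89 -7.31]
t 1.2 pos [0.238  0.5234 0.2313] f [0.04 0.76 0.31] open 0.998 axes x [ 0.414  0.91  -0.   ] y [-0. -0. -1.]
turn units(6deg) [ -2.88 -16.31   2.46] shift units in current axes [ -5.5   -3.08 -12.05] in target axes [-11.43   0.89   7.31]
g->p [-0.87224622  4.93327888 -3.26570723]
g->p [0.87224622 4.93327888 3.26570723]
[0.49872299 0.22369853 0.32365357] [0.50184976 0.22283317 0.18644761]
```

{"op": "step_arm", "data": {"commands": [[0, 0.852, 0, 0, -0.3, 0, 1], [0, 0.852, 0, 0, -0.3, 0, 1], [0, 0.852, 0, 0, -0.3, 0, 1], [0, 0.852, 0, 0, -0.3, 0, 1], [0, 0.852, 0, 0, -0.3, 0, 1], [0, 0.852, 0, 0, -0.3, 0, 1], [0, 0.852, 0, 0, -0.3, 0, 1], [0, 0.852, 0, 0, -0.3, 0, 1], [0, 0.852, 0, 0, -0.3, 0, 1], [0, 0.852, 0, 0, -0.3, 0, 1]]}}

```text
time_s: 2.2
eef_pos: [0.238, 0.5234, 0.3217]
eef_rot: [0.702, -0.702, -0.087, 0.087]
wrist_force: [0.4, -0.2, 0.3]
opening: 0.998
```

```bash
python3 - <<'E'
from plan import *
show(AM+[0,0,.055+.12],graspR[0])
E
```

```text
t 2.2 pos [0.238  0.5234 0.3217] f [ 0.41 -0.23  0.27] open 0.998 axes x [0.969 0.246 0.   ] y [ 0.  0. -1.]
turn units(6deg) [-0.   -0.04  0.  ] shift units in current axes [  0.47   1.32 -26.2 ] in target axes [  0.37   1.32 -26.2 ]
```

{"op": "step_arm", "data": {"commands": [[0, 0, 0, 0, 0, -1, 1], [0, 0, 0, 0, 0, -1, 1], [0, 0, 0, 0, 0, -1, 1], [0, 0, 0, 0, 0, -1, 1], [0, 0, 0, 0, 0, -1, 1], [0, 0, 0, 0, 0, -1, 1], [0, 0, 0, 0, 0, -1, 1], [0, 0, 0, 0, 0, -1, 1], [0, 0, 0, 0, 0, -1, 1], [0, 0, 0, 0, 0, -1, 1]]}}

```text
time_s: 3.2
eef_pos: [0.3128, 0.2318, 0.3215]
eef_rot: [0.702, -0.701, -0.089, 0.089]
wrist_force: [0.8, 0.0, -0.2]
opening: 0.998
```

{"op": "step_arm", "data": {"commands": [[0, 0, 0, 0, 0, -1, 1], [0, 0, 0, 0, 0, -1, 1], [0, 0, 0, 0, 0, -1, 1], [0, 0, 0, 0, 0, -1, 1], [0, 0, 0, 0, 0, -1, 1], [0, 0, 0, 0, 0, -1, 1], [0, 0, 0, 0, 0, -1, 1], [0, 0, 0, 0, 0, -1, 1], [0, 0, 0, 0, 0, -1, 1], [0, 0, 0, 0, 0, -1, 1]]}}

```text
time_s: 4.2
eef_pos: [0.3876, -0.0589, 0.3215]
eef_rot: [-0.701, 0.702, 0.089, -0.088]
wrist_force: [0.8, 0.7, -0.4]
opening: 1.002
```

```bash
python3 - <<'E'
from plan import *
show(AM+[0,0,.055+.12],graspR[0])
E
```

```text
t 4.2 pos [ 0.3876 -0.0589  0.3215] f [ 0.77  0.71 -0.43] open 1.002 axes x [0.969 0.249 0.001] y [ 0.001 -0.    -1.   ]
turn units(6deg) [ 0.   -0.    0.01] shift units in current axes [ 0.38  1.32 -6.16] in target axes [ 0.38  1.32 -6.16]
```

{"op": "step_arm", "data": {"commands": [[0, 0, 0, 0.06, 0, -1, 1], [0, 0, 0, 0.06, 0, -1, 1], [0, 0, 0, 0.06, 0, -1, 1], [0, 0, 0, 0.06, 0, -1, 1], [0, 0, 0, 0.06, 0, -1, 1], [0, 0, 0, 0.06, 0.5, -1, 1], [0, 0, 0, 0, 0.8, 0, 1], [0, 0, 0, 0, 0, 0, 1]]}}

```text
time_s: 5.0
eef_pos: [0.4413, -0.2287, 0.2789]
eef_rot: [0.703, -0.7, -0.087, 0.09]
wrist_force: [0.3, -0.4, 0.3]
opening: 1.001
```

```bash
python3 - <<'E'
from plan import *
show(AM+[0,0,.055],graspR[0])
for n in ("top","side"):
    p,d=ctrl.camera(n); cv2.imwrite(f"pics/{n}1.png",p)
    c={"top":(140,310),"side":(180,255)}[n]
    z=cv2.resize(p[c[0]:c[0]+120,c[1]:c[1]+120],None,fx=3,fy=3,interpolation=cv2.INTER_CUBIC)
    cv2.imwrite(f"pics/{n}1z.png",z)
import numpy as np
cv2.imwrite("pics/pair1.png",np.hstack([cv2.imread("pics/top1z.png"),cv2.imread("pics/side1z.png")]))
E
```

```text
t 5.0 pos [ 0.4413 -0.2287  0.2789] f [ 0.26 -0.38  0.3 ] open 1.001 axes x [ 0.969  0.248 -0.004] y [-0.005  0.004 -1.   ]
turn units(6deg) [-0.05 -0.01 -0.04] shift units in current axes [ 0.08  3.89 -0.25] in target axes [ 0.06  3.9  -0.23]
```

View pics/pair1.png

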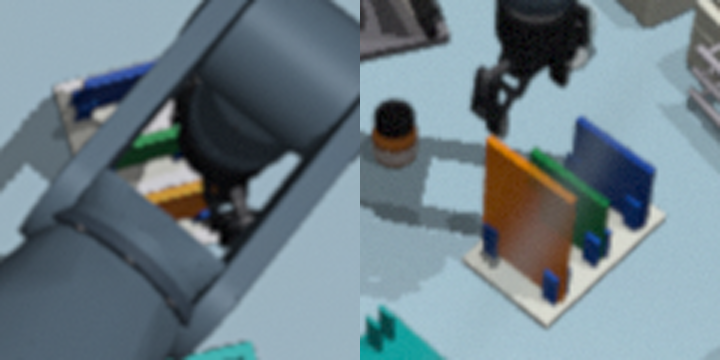

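{"op": "step_arm", "data": {"commands": [[-0.03, 0, -0.03, 0.06, 0.5, -0.23, 1], [0, 0, 0, 0, 0.6, 0, 1], [0, 0, 0, 0, 0.6, 0, 1], [0, 0, 0, 0, 0.3, 0, 1], [0, 0, 0, 0, 0, 0, 1], [0, 0, 0, 0, 0, 0, 1]]}}

```text
time_s: 5.7
eef_pos: [0.447, -0.2358, 0.2236]
eef_rot: [-0.7, 0.703, 0.091, -0.087]
wrist_force: [-0.2, -0.0, -0.3]
opening: 0.997
```

```bash
python3 - <<'E'
from plan import *
show(AM+[0,0,.055],graspR[0])
E
```

```text
t 5.7 pos [ 0.447  -0.2358  0.2236] f [-0.19 -0.03 -0.3 ] open 0.997 axes x [0.968 0.25  0.004] y [ 0.005 -0.003 -1.   ]
turn units(6deg) [0.04 0.   0.04] shift units in current axes [-0.07  2.05  0.05] in target axes [-0.06  2.05  0.04]
```

{"op": "step_arm", "data": {"commands": [[0.02, 0, 0.02, -0.06, 0.5, 0.04, 1], [0, 0, 0, 0, 0.5, 0, 1], [0, 0, 0, 0, 0.5, 0, 1], [0, 0, 0, 0, 0.4, 0, 1], [0, 0, 0, 0, 0.13, 0, 1], [0, 0, 0, 0, 0, 0, 1], [0, 0, 0, 0, 0, 0, 1]]}}

```text
time_s: 6.4
eef_pos: [0.4448, -0.2353, 0.1619]
eef_rot: [-0.701, 0.702, 0.089, -0.088]
wrist_force: [-0.0, 0.4, -0.2]
opening: 1.002
```

```bash
python3 - <<'E'
from plan import *
show(AM+[0,0,.055],graspR[0]); show(AM+[0,0,.055],graspR[0])
n="side"
p,d=ctrl.camera(n)
z=cv2.resize(p[180:300,255:375],None,fx=5,fy=5,interpolation=cv2.INTER_CUBIC)
cv2.imwrite(f"pics/side2z.png",z)
E
```

```text
t 6.4 pos [ 0.4448 -0.2353  0.1619] f [-0.02  0.36 -0.19] open 1.002 axes x [0.968 0.249 0.002] y [ 0.002 -0.001 -1.   ]
turn units(6deg) [ 0.02 -0.    0.01] shift units in current axes [ 0.   -0.    0.01] in target axes [ 0.   -0.    0.01]
t 6.4 pos [ 0.4448 -0.2353  0.1619] f [-0.02  0.36 -0.19] open 1.002 axes x [0.968 0.249 0.002] y [ 0.002 -0.001 -1.   ]
turn units(6deg) [ 0.02 -0.    0.01] shift units in current axes [ 0.   -0.    0.01] in target axes [ 0.   -0.    0.01]
```

View pics/side2z.png

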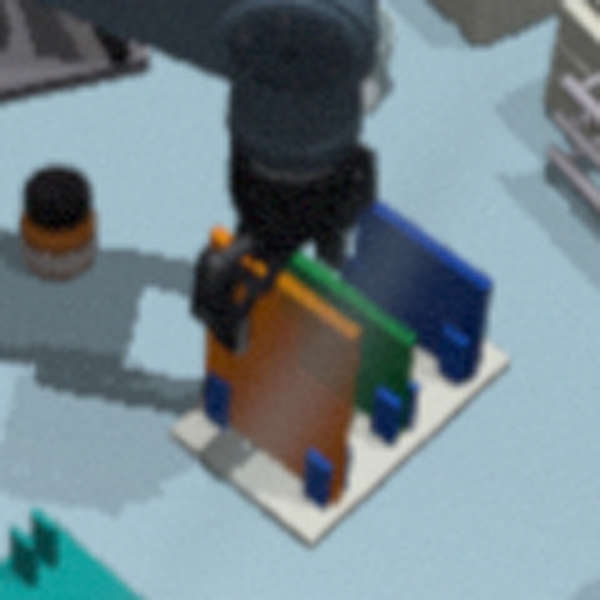

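{"op": "step_arm", "data": {"commands": [[0, 0, 0, 0, 0, 0, 0.5], [0, 0, 0, 0, 0, 0, 0.2], [0, 0, 0, 0, 0, 0, 0], [0, 0, 0, 0, 0, 0, 0], [0, 0, 0, 0, 0, 0, 0], [0, 0, 0, 0, 0, 0, 0], [0, 0, 0, 0, 0, 0, 0], [0, 0, 0, 0, 0, 0, 0], [0, 0, 0, 0, 0, 0, 0], [0, 0, 0, 0, 0, 0, 0]]}}

```text
time_s: 7.45
eef_pos: [0.4446, -0.2351, 0.1616]
eef_rot: [-0.701, 0.702, 0.089, -0.088]
wrist_force: [0.1, -0.1, 2.4]
opening: 0.107
```

```bash
python3 - <<'E'
from plan import *
show(AM+[0,0,.055],graspR[0])
n="side"
p,d=ctrl.camera(n)
z=cv2.resize(p[180:300,255:375],None,fx=5,fy=5,interpolation=cv2.INTER_CUBIC)
cv2.imwrite(f"pics/side3z.png",z)
E
```

```text
t 7.45 pos [ 0.4446 -0.2351  0.1616] f [ 0.08 -0.06  2.43] open 0.107 axes x [0.968 0.249 0.001] y [ 0.001 -0.001 -1.   ]
turn units(6deg) [ 0.01 -0.    0.01] shift units in current axes [ 0.01 -0.01  0.  ] in target axes [ 0.01 -0.01  0.  ]
```

View pics/side3z.png

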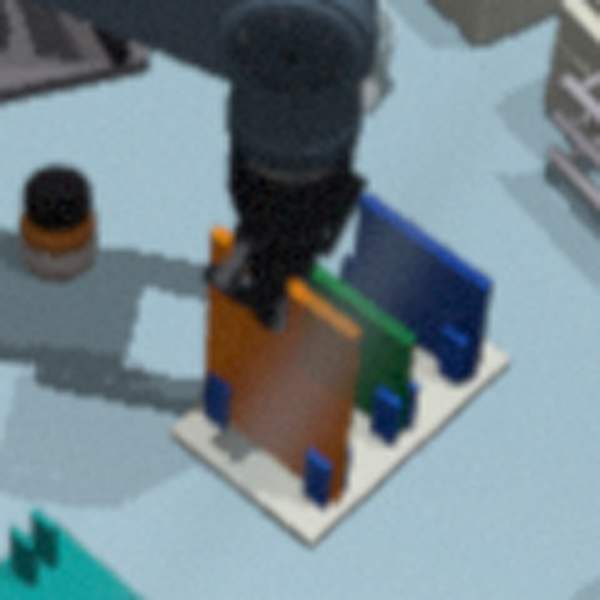

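{"op": "step_arm", "data": {"commands": [[0, 0, 0, 0, -0.3, 0, 0], [0, 0, 0, 0, -0.5, 0, 0], [0, 0, 0, 0, -0.7, 0, 0], [0, 0, 0, 0, -1, 0, 0], [0, 0, 0, 0, -1, 0, 0], [0, 0, 0, 0, -1, 0, 0], [0, 0, 0, 0, -1, 0, 0], [0, 0, 0, 0, -1, 0, 0], [0, 0, 0, 0, -1, 0, 0], [0, 0, 0, 0, -0.5, 0, 0]]}}

```text
time_s: 8.5
eef_pos: [0.4445, -0.235, 0.4042]
eef_rot: [-0.7, 0.703, 0.09, -0.088]
wrist_force: [0.9, 0.5, -3.1]
opening: 0.108
```

```bash
cat > sim.py <<'E'
from plan import *
def sim(rows,order="turnlast"):
    p,r,_=cur()
    tr=[]
    for w in rows:
        d=np.array(w[3:6])*.03
        p=p+r.apply(d); r=r*Ro.from_rotvec(np.radians(np.array(w[:3])*6)); tr.append(p.copy())
    return p,r,np.array(tr)
E
python3 - <<'E'
from plan import *
p,d=ctrl.camera("side"); cv2.imwrite("pics/side4.png",p)
show(placeP(.05,0,.25),placeR[0])
E
```

```text
t 8.55 pos [ 0.4449 -0.2354  0.4056] f [ 0.3  -0.68 -0.87] open 0.111 axes x [0.968 0.249 0.004] y [ 0.005 -0.004 -1.   ]
turn units(6deg) [-0.83  4.94 -3.21] shift units in current axes [ 5.54  2.68 14.39] in target axes [-3.15  1.76 15.23]
```

View pics/side4.png

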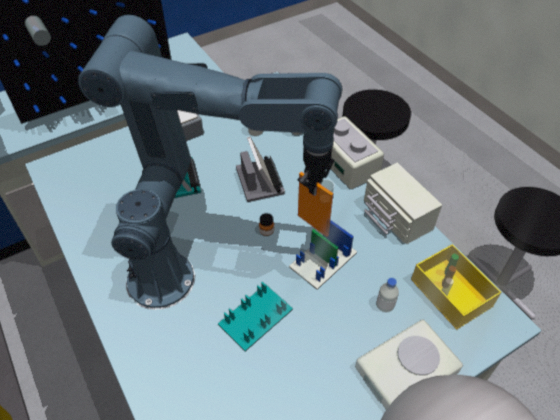

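{"op": "step_arm", "data": {"commands": [[-0.14, 0.823, -0.535, 0, 0, 0, 0], [-0.14, 0.823, -0.535, 0, 0, 0, 0], [-0.14, 0.823, -0.535, 0, 0, 0, 0], [-0.14, 0.823, -0.535, 0, 0, 0, 0], [-0.14, 0.823, -0.535, 0, 0, 0, 0], [-0.14, 0.823, -0.535, 0, 0, 0, 0], [0, 0, 0, -0.1, 0, 0.5, 0], [0, 0, 0, -0.2, 0, 0.8, 0], [0, 0, 0, -0.2, 0, 1, 0], [0, 0, 0, -0.2, 0, 1, 0]]}}

```text
time_s: 9.55
eef_pos: [0.4506, -0.133, 0.3921]
eef_rot: [-0.675, 0.706, 0.025, 0.214]
wrist_force: [0.9, 0.3, -3.2]
opening: 0.108
```

```bash
python3 - <<'E'
from plan import *
show(placeP(.05,0,.25),placeR[0])
E
```

```text
t 9.55 pos [ 0.4506 -0.133   0.3921] f [ 0.94  0.3  -3.21] open 0.108 axes x [ 0.908 -0.254  0.335] y [ 0.323 -0.088 -0.942]
turn units(6deg) [-0.02 -0.02 -0.08] shift units in current axes [-2.32  1.63 11.88] in target axes [-2.31  1.59 11.89]
```

{"op": "step_arm", "data": {"commands": [[0, 0, -0.04, -0.2, 0, 1, 0], [0, 0, -0.03, -0.2, 0, 1, 0], [0, 0, 0, -0.2, 0, 1, 0], [0, 0, 0, -0.2, 0, 1, 0], [0, 0, 0, -0.2, 0, 1, 0], [0, 0, 0, -0.2, 0, 1, 0], [0, 0, 0, -0.2, 0, 1, 0], [0, 0, 0, -0.2, 0, 1, 0], [0, 0, 0, -0.2, 0, 1, 0], [0, 0, 0, -0.2, 0, 1, 0]]}}

```text
time_s: 10.55
eef_pos: [0.4763, 0.1714, 0.3719]
eef_rot: [-0.673, 0.707, 0.028, 0.215]
wrist_force: [0.0, -0.2, -3.8]
opening: 0.106
```

{"op": "step_arm", "data": {"commands": [[0, 0, 0, -0.1, 0, 0.9, 0], [0, 0, 0, 0, 0, 0.5, 0], [0, 0, 0, 0, 0, 0, 0], [0, 0, 0, 0, 0, 0, 0], [0, 0, 0, 0, 0, 0, 0]]}}

```text
time_s: 11.05
eef_pos: [0.4854, 0.2105, 0.3723]
eef_rot: [-0.673, 0.706, 0.028, 0.216]
wrist_force: [0.8, -0.2, -3.4]
opening: 0.109
```

```bash
python3 - <<'E'
from plan import *
show(placeP(.05,0,.25),placeR[0])
for n in("top","side"):
    p,d=ctrl.camera(n); cv2.imwrite(f"pics/{n}5.png",p)
E
```

```text
t 11.05 pos [0.4854 0.2105 0.3723] f [ 0.85 -0.16 -3.42] open 0.109 axes x [ 0.905 -0.251  0.344] y [ 0.331 -0.092 -0.939]
turn units(6deg) [ 0.   -0.01  0.01] shift units in current axes [-0.27  1.63  0.54] in target axes [-0.27  1.63  0.54]
```

View pics/side5.png

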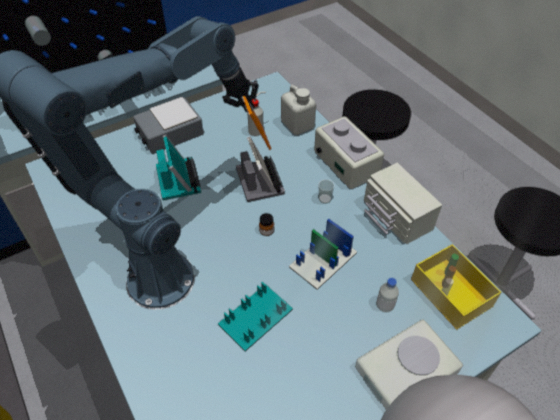

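View pics/top5.png

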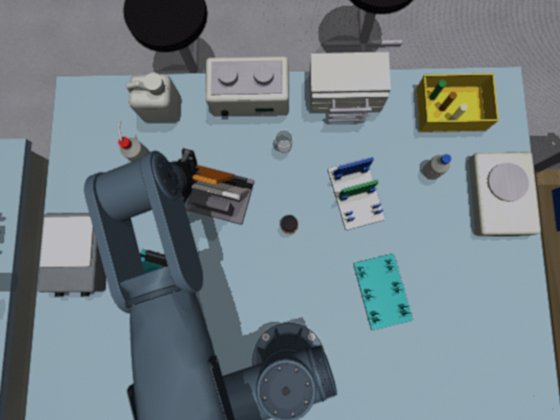

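{"op": "step_arm", "data": {"commands": [[0, 0, 0, 0, 0.3, 0.3, 0], [0, 0, 0, -0.2, 0.6, 0.24, 0], [0, 0, 0, -0.3, 0.8, 0, 0], [0, 0, 0, -0.3, 0.8, 0, 0], [0, 0, 0, -0.3, 0.8, 0, 0], [0, 0, 0, -0.17, 0.6, 0, 0], [0, 0, 0, 0, 0.4, 0, 0], [0, 0, 0, 0, 0, 0, 0], [0, 0, 0, 0, 0, 0, 0], [0, 0, 0, 0, 0, 0, 0]]}}

```text
time_s: 12.15
eef_pos: [0.4996, 0.225, 0.2405]
eef_rot: [-0.674, 0.706, 0.03, 0.218]
wrist_force: [0.2, -0.0, -4.4]
opening: 0.11
```

```bash
cat > ov.py <<'E'
from plan import *
from fit import box,boardpts,rot,viewer
def overlay(tag):
    p0,r,o=cur()
    M=r.as_matrix(); c=p0-M[:,1]*OFF*-1
    c=p0+M[:,1]*OFF*1.0   # plate centre OFF ahead of TCP
    pl=box([-.005,-.06,-.095],[.005,.06,.095])@np.c_[M[:,0],M[:,2],-M[:,1]].T+c
    out=[]
    cb=(c-BO)@Rb.as_matrix(); print("plate centre in board frame (kinematic)",cb.round(4))
    for n,(y,x) in (("top",(140,170)),("side",(95,215))):
        p,d=ctrl.camera(n); cv2.imwrite(f"pics/{n}_{tag}.png",p); np.save(f"pics/{n}_{tag}.npy",d)
        P=cv2.resize(p,None,fx=4,fy=4,interpolation=cv2.INTER_CUBIC); Q=P.copy()
        bs=[(pl,(255,0,255))]+[(rot(b,-.27,.5157,.219),(0,255,0)) for b in viewer[:2]]
        for b,col in bs:
            q=(proj(n,b)+.5)*4
            for i in range(8):
                for j in range(i):
                    if bin(i^j).count("1")==1: cv2.line(Q,tuple(int(v) for v in q[i]),tuple(int(v) for v in q[j]),col,1)
        out.append(np.vstack([A[4*y:4*y+400,4*x:4*x+400] for A in(P,Q)]))
    cv2.imwrite(f"pics/ov_{tag}.png",cv2.resize(np.hstack(out),(600,600),interpolation=cv2.INTER_AREA))
E
python3 - <<'E'
from ov import *
show(placeP(.008,0,.15),placeR[0]); overlay("a")
E
```

```text
t 12.15 pos [0.4996 0.225  0.2405] f [ 0.2  -0.02 -4.37] open 0.11 axes x [ 0.904 -0.251  0.347] y [ 0.335 -0.09  -0.938]
turn units(6deg) [-0.02 -0.01  0.04] shift units in current axes [-0.47  0.72 -0.05] in target axes [-0.46  0.72 -0.05]
plate centre in board frame (kinematic) [0.0222 0.0016 0.1717]
```

View pics/ov_a.png

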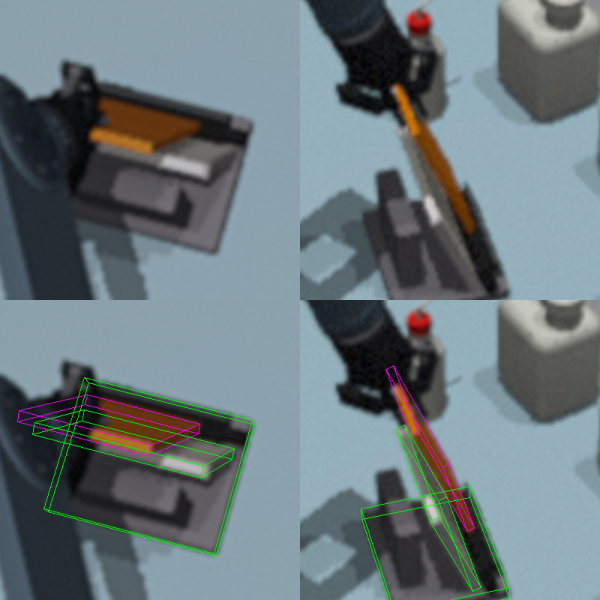

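{"op": "step_arm", "data": {"commands": [[0, 0, 0.02, -0.2, 0.2, -0.05, 0], [0, 0, 0.02, -0.2, 0.3, 0, 0], [0, 0, 0, -0.06, 0.25, 0, 0], [0, 0, 0, 0, 0, 0, 0], [0, 0, 0, 0, 0, 0, 0], [0, 0, 0, 0, 0, 0, 0]]}}

```text
time_s: 12.85
eef_pos: [0.4934, 0.2248, 0.2133]
eef_rot: [-0.674, 0.706, 0.028, 0.215]
wrist_force: [-0.8, -0.1, -3.3]
opening: 0.111
```

```bash
cat >> plan.py <<'E'
def fb():
    p,r,o=cur(); f=np.array(o["wrist_force"]); c=p+r.as_matrix()[:,1]*OFF
    print("t",round(o["time_s"],2),"force board axes",(f@Rb.as_matrix()).round(2),"torque",np.round(np.array(o["torque"])@Rb.as_matrix(),2),"centre in board",((c-BO)@Rb.as_matrix()).round(4),"rot err units",(np.degrees((r.inv()*placeR[0]).as_rotvec())/6).round(3))
E
python3 -c "
from plan import *
fb()"
```

```text
t 12.85 force board axes [-1.81 -0.31 -2.84] torque [-0.    0.39  0.02] centre in board [ 0.007  -0.0003  0.1482] rot err units [-0.013 -0.007 -0.016]
```

{"op": "step_arm", "data": {"commands": [[0, 0, 0, 0, 0, 0, 0]]}}

```text
time_s: 12.95
eef_pos: [0.4935, 0.2248, 0.2135]
eef_rot: [-0.674, 0.706, 0.028, 0.215]
wrist_force: [-0.8, 0.2, -3.6]
opening: 0.109
```

```bash
python3 -c "
from plan import *
fb()"
```

```text
t 12.95 force board axes [-1.99 -0.01 -3.12] torque [-0.02  0.46  0.07] centre in board [ 0.0071 -0.0002  0.1483] rot err units [-0.014 -0.008 -0.014]
```

{"op": "step_arm", "data": {"commands": [[0, 0, 0, 0, 0, 0, 0]]}}

```text
time_s: 13.05
eef_pos: [0.4934, 0.2248, 0.2134]
eef_rot: [-0.674, 0.706, 0.028, 0.215]
wrist_force: [0.2, 0.9, -3.2]
opening: 0.106
```

```bash
python3 -c "
from plan import *
fb()"
```

```text
t 13.05 force board axes [-1.08  0.89 -2.98] torque [0.   0.39 0.02] centre in board [ 0.007  -0.0003  0.1483] rot err units [-0.014 -0.008 -0.014]
```

{"op": "step_arm", "data": {"commands": [[0, 0, 0.016, -0.033, 0, 0, 0], [0, 0, 0, 0, 0, 0, 0], [0, 0, 0, 0, 0, 0, 0]]}}

```text
time_s: 13.35
eef_pos: [0.4923, 0.225, 0.2128]
eef_rot: [-0.674, 0.706, 0.027, 0.215]
wrist_force: [-1.1, 0.3, -3.9]
opening: 0.108
```

```bash
python3 -c "
from plan import *
fb()"
```

```text
t 13.35 force board axes [-2.37  0.   -3.28] torque [-0.    0.42 -0.01] centre in board [ 0.0057 -0.0004  0.1481] rot err units [-0.012 -0.006 -0.033]
```

{"op": "step_arm", "data": {"commands": [[0, 0, 0, -0.02, 0, 0, 0], [0, 0, 0, 0, 0, 0, 0], [0, 0, 0, 0, 0, 0, 0]]}}

```text
time_s: 13.65
eef_pos: [0.4919, 0.2252, 0.2126]
eef_rot: [-0.674, 0.706, 0.027, 0.215]
wrist_force: [-0.3, -0.3, -3.1]
opening: 0.107
```

```bash
python3 -c "
from plan import *
fb()"
```

```text
t 13.65 force board axes [-1.25 -0.34 -2.86] torque [-0.02  0.28  0.03] centre in board [ 0.0052 -0.0003  0.1481] rot err units [-0.012 -0.006 -0.032]
```

{"op": "step_arm", "data": {"commands": [[0, 0, 0, -0.02, 0, 0, 0], [0, 0, 0, 0, 0, 0, 0], [0, 0, 0, 0, 0, 0, 0]]}}

```text
time_s: 13.95
eef_pos: [0.4915, 0.2253, 0.2126]
eef_rot: [-0.674, 0.706, 0.027, 0.215]
wrist_force: [1.2, 0.0, -3.5]
opening: 0.107
```

```bash
python3 -c "
from plan import *
fb()"
```

```text
t 13.95 force board axes [-0.16  0.33 -3.7 ] torque [-0.03  0.01  0.11] centre in board [ 0.0048 -0.0003  0.1482] rot err units [-0.013 -0.005 -0.028]
```

{"op": "step_arm", "data": {"commands": [[0, 0, 0, 0.04, 0, 0, 0], [0, 0, 0, 0, 0.1, 0, 0], [0, 0, 0, 0, 0.1, 0, 0], [0, 0, 0, 0, 0.1, 0, 0], [0, 0, 0, 0, 0, 0, 0], [0, 0, 0, 0, 0, 0, 0]]}}

```text
time_s: 14.55
eef_pos: [0.4952, 0.2241, 0.204]
eef_rot: [-0.674, 0.706, 0.027, 0.215]
wrist_force: [-0.5, 0.6, -2.2]
opening: 0.112
```

```bash
python3 -c "
from plan import *
fb()"
```

```text
t 14.55 force board axes [-1.36  0.41 -1.88] torque [ 0.05  0.39 -0.03] centre in board [ 0.0054 -0.0005  0.1388] rot err units [-0.009 -0.006 -0.039]
```

{"op": "step_arm", "data": {"commands": [[0, 0, 0, 0, 0.1, 0, 0], [0, 0, 0, 0, 0, 0, 0], [0, 0, 0, 0, 0, 0, 0]]}}

```text
time_s: 14.85
eef_pos: [0.4962, 0.2239, 0.2013]
eef_rot: [-0.674, 0.706, 0.027, 0.215]
wrist_force: [0.7, -0.5, -2.5]
opening: 0.107
```

```bash
python3 -c "
from plan import *
fb()"
```

```text
t 14.85 force board axes [-0.14 -0.3  -2.65] torque [0.03 0.4  0.03] centre in board [ 0.0055 -0.0004  0.136 ] rot err units [-0.01  -0.006 -0.037]
```

{"op": "step_arm", "data": {"commands": [[0, 0, 0, 0, 0.1, 0, 0], [0, 0, 0, 0, 0, 0, 0], [0, 0, 0, 0, 0, 0, 0]]}}

```text
time_s: 15.15
eef_pos: [0.4972, 0.2236, 0.1985]
eef_rot: [-0.674, 0.706, 0.027, 0.215]
wrist_force: [-0.8, -0.4, -1.9]
opening: 0.107
```

```bash
python3 -c "
from plan import *
fb()"
```

```text
t 15.15 force board axes [-1.32 -0.62 -1.58] torque [0.03 0.36 0.02] centre in board [ 0.0055 -0.0004  0.1329] rot err units [-0.01  -0.006 -0.036]
```

{"op": "step_arm", "data": {"commands": [[0, 0, 0, 0, 0, 0, 0]]}}

```text
time_s: 15.25
eef_pos: [0.4973, 0.2237, 0.1987]
eef_rot: [-0.674, 0.706, 0.027, 0.215]
wrist_force: [-0.8, 0.0, -3.1]
opening: 0.108
```

{"op": "step_arm", "data": {"commands": [[0, 0, 0, 0, 0, 0, 0]]}}

```text
time_s: 15.35
eef_pos: [0.4973, 0.2237, 0.1987]
eef_rot: [-0.674, 0.706, 0.027, 0.215]
wrist_force: [-0.5, -0.3, -3.4]
opening: 0.109
```

{"op": "step_arm", "data": {"commands": [[0, 0, 0, 0, 0.067, 0, 0], [0, 0, 0, 0, 0, 0, 0]]}}

```text
time_s: 15.55
eef_pos: [0.4978, 0.2234, 0.1965]
eef_rot: [-0.674, 0.706, 0.027, 0.215]
wrist_force: [0.8, -0.3, -3.0]
opening: 0.108
```

{"op": "step_arm", "data": {"commands": [[0, 0, 0, 0, 0, 0, 0]]}}

```text
time_s: 15.65
eef_pos: [0.4979, 0.2234, 0.1967]
eef_rot: [-0.674, 0.706, 0.027, 0.215]
wrist_force: [-0.1, -0.4, -4.5]
opening: 0.11
```

```bash
python3 -c "
from plan import *
fb()"
```

```text
t 15.65 force board axes [-1.48 -0.43 -4.21] torque [-0.05  0.37  0.03] centre in board [ 0.0055 -0.0004  0.131 ] rot err units [-0.01  -0.007 -0.036]
```

{"op": "step_arm", "data": {"commands": [[0, 0, 0, 0, 0.067, 0, 0], [0, 0, 0, 0, 0, 0, 0]]}}

```text
time_s: 15.85
eef_pos: [0.4985, 0.2232, 0.1946]
eef_rot: [-0.674, 0.706, 0.027, 0.215]
wrist_force: [-0.2, 0.1, -3.8]
opening: 0.104
```

{"op": "step_arm", "data": {"commands": [[0, 0, 0, 0, 0, 0, 0]]}}

```text
time_s: 15.95
eef_pos: [0.4985, 0.2233, 0.1948]
eef_rot: [-0.674, 0.706, 0.027, 0.215]
wrist_force: [-0.7, -0.1, -3.1]
opening: 0.107
```

{"op": "step_arm", "data": {"commands": [[0, 0, 0, 0, 0.05, 0, 0], [0, 0, 0, 0, 0, 0, 0]]}}

```text
time_s: 16.15
eef_pos: [0.499, 0.2231, 0.1933]
eef_rot: [-0.674, 0.706, 0.027, 0.215]
wrist_force: [0.5, -0.2, -2.7]
opening: 0.111
```

{"op": "step_arm", "data": {"commands": [[0, 0, 0, 0, 0, 0, 0]]}}

```text
time_s: 16.25
eef_pos: [0.499, 0.2231, 0.1934]
eef_rot: [-0.674, 0.706, 0.027, 0.215]
wrist_force: [-0.1, 0.0, -3.5]
opening: 0.108
```

```bash
python3 -c "
from plan import *
fb()"
```

```text
t 16.25 force board axes [-1.33  0.01 -3.24] torque [0.04 0.41 0.  ] centre in board [ 0.0056 -0.0004  0.1275] rot err units [-0.011 -0.006 -0.035]
```

{"op": "step_arm", "data": {"commands": [[0, 0, 0, 0, 0.067, 0, 0], [0, 0, 0, 0, 0, 0, 0]]}}

```text
time_s: 16.45
eef_pos: [0.4996, 0.2229, 0.1913]
eef_rot: [-0.674, 0.706, 0.027, 0.215]
wrist_force: [1.0, 0.1, -3.4]
opening: 0.105
```

{"op": "step_arm", "data": {"commands": [[0, 0, 0, 0, 0, 0, 0]]}}

```text
time_s: 16.55
eef_pos: [0.4997, 0.223, 0.1915]
eef_rot: [-0.674, 0.706, 0.027, 0.215]
wrist_force: [-0.1, -0.5, -3.1]
opening: 0.112
```

{"op": "step_arm", "data": {"commands": [[0, 0, 0, 0, 0.05, 0, 0], [0, 0, 0, 0, 0, 0, 0]]}}

```text
time_s: 16.75
eef_pos: [0.5002, 0.2228, 0.19]
eef_rot: [-0.674, 0.706, 0.027, 0.215]
wrist_force: [-1.0, 0.6, -3.2]
opening: 0.107
```

{"op": "step_arm", "data": {"commands": [[0, 0, 0, 0, 0, 0, 0]]}}

```text
time_s: 16.85
eef_pos: [0.5002, 0.2228, 0.1901]
eef_rot: [-0.674, 0.706, 0.027, 0.215]
wrist_force: [0.0, -0.2, -2.0]
opening: 0.108
```

```bash
python3 -c "
from plan import *
fb()"
```

```text
t 16.85 force board axes [-0.6  -0.22 -1.93] torque [-0.02  0.39  0.01] centre in board [ 0.0056 -0.0004  0.124 ] rot err units [-0.011 -0.006 -0.035]
```

{"op": "step_arm", "data": {"commands": [[0, 0, 0, 0, 0, 0, 0]]}}

```text
time_s: 16.95
eef_pos: [0.5002, 0.2229, 0.1902]
eef_rot: [-0.674, 0.706, 0.027, 0.215]
wrist_force: [0.1, 1.8, -3.4]
opening: 0.113
```

{"op": "step_arm", "data": {"commands": [[0, 0, 0, 0, 0.05, 0, 0], [0, 0, 0, 0, 0, 0, 0]]}}

```text
time_s: 17.15
eef_pos: [0.5006, 0.2227, 0.1886]
eef_rot: [-0.674, 0.706, 0.027, 0.215]
wrist_force: [0.6, -0.9, -3.6]
opening: 0.11
```

{"op": "step_arm", "data": {"commands": [[0, 0, 0, 0, 0, 0, 0]]}}

```text
time_s: 17.25
eef_pos: [0.5007, 0.2227, 0.1887]
eef_rot: [-0.674, 0.706, 0.027, 0.215]
wrist_force: [0.3, -0.2, -3.2]
opening: 0.108
```

{"op": "step_arm", "data": {"commands": [[0, 0, 0, 0, 0.05, 0, 0], [0, 0, 0, 0, 0, 0, 0]]}}

```text
time_s: 17.45
eef_pos: [0.5012, 0.2226, 0.1871]
eef_rot: [-0.674, 0.706, 0.027, 0.215]
wrist_force: [-1.4, 0.1, -2.8]
opening: 0.11
```

{"op": "step_arm", "data": {"commands": [[0, 0, 0, 0, 0, 0, 0]]}}

```text
time_s: 17.55
eef_pos: [0.5012, 0.2226, 0.1873]
eef_rot: [-0.674, 0.706, 0.027, 0.215]
wrist_force: [-0.1, -0.0, -3.0]
opening: 0.109
```

```bash
python3 -c "
from plan import *
fb()"
```

```text
t 17.55 force board axes [-1.12 -0.07 -2.8 ] torque [-0.01  0.41 -0.01] centre in board [ 0.0056 -0.0004  0.121 ] rot err units [-0.011 -0.006 -0.035]
```

{"op": "step_arm", "data": {"commands": [[0, 0, 0, 0, 0.05, 0, 0], [0, 0, 0, 0, 0, 0, 0]]}}

```text
time_s: 17.75
eef_pos: [0.5016, 0.2224, 0.1857]
eef_rot: [-0.674, 0.706, 0.027, 0.215]
wrist_force: [0.1, -0.5, -3.4]
opening: 0.105
```

{"op": "step_arm", "data": {"commands": [[0, 0, 0, 0, 0, 0, 0]]}}

```text
time_s: 17.85
eef_pos: [0.5017, 0.2224, 0.1859]
eef_rot: [-0.674, 0.706, 0.027, 0.215]
wrist_force: [-0.1, -1.0, -2.9]
opening: 0.108
```

{"op": "step_arm", "data": {"commands": [[0, 0, 0, 0, 0.05, 0, 0], [0, 0, 0, 0, 0, 0, 0]]}}

```text
time_s: 18.05
eef_pos: [0.5021, 0.2222, 0.1843]
eef_rot: [-0.674, 0.706, 0.027, 0.215]
wrist_force: [-0.6, 0.5, -4.1]
opening: 0.109
```

{"op": "step_arm", "data": {"commands": [[0, 0, 0, 0, 0, 0, 0]]}}

```text
time_s: 18.15
eef_pos: [0.5022, 0.2223, 0.1845]
eef_rot: [-0.674, 0.706, 0.027, 0.215]
wrist_force: [-0.4, 0.8, -3.6]
opening: 0.112
```

```bash
python3 -c "
from plan import *
fb()"
```

```text
t 18.15 force board axes [-1.8   0.64 -3.16] torque [0.02 0.43 0.03] centre in board [ 0.0055 -0.0004  0.118 ] rot err units [-0.011 -0.006 -0.035]
```

{"op": "step_arm", "data": {"commands": [[0, 0, 0, 0, 0.05, 0, 0], [0, 0, 0, 0, 0, 0, 0]]}}

```text
time_s: 18.35
eef_pos: [0.5026, 0.2221, 0.1829]
eef_rot: [-0.674, 0.706, 0.027, 0.215]
wrist_force: [-0.3, -0.1, -3.2]
opening: 0.107
```

{"op": "step_arm", "data": {"commands": [[0, 0, 0, 0, 0, 0, 0]]}}

```text
time_s: 18.45
eef_pos: [0.5026, 0.2222, 0.183]
eef_rot: [-0.674, 0.706, 0.027, 0.215]
wrist_force: [0.6, 0.5, -3.3]
opening: 0.111
```

{"op": "step_arm", "data": {"commands": [[0, 0, 0, 0, 0.04, 0, 0], [0, 0, 0, 0, 0, 0, 0]]}}

```text
time_s: 18.65
eef_pos: [0.503, 0.222, 0.1818]
eef_rot: [-0.674, 0.706, 0.027, 0.215]
wrist_force: [0.4, 1.0, -4.0]
opening: 0.112
```

{"op": "step_arm", "data": {"commands": [[0, 0, 0, 0, 0, 0, 0]]}}

```text
time_s: 18.75
eef_pos: [0.503, 0.2221, 0.1819]
eef_rot: [-0.674, 0.706, 0.027, 0.215]
wrist_force: [-0.1, 1.1, -3.5]
opening: 0.107
```

```bash
python3 -c "
from plan import *
fb()"
```

```text
t 18.75 force board axes [-1.61  1.06 -3.17] torque [-0.04  0.36 -0.05] centre in board [ 0.0055 -0.0004  0.1153] rot err units [-0.011 -0.006 -0.035]
```

{"op": "step_arm", "data": {"commands": [[0, 0, 0, 0, 0.04, 0, 0], [0, 0, 0, 0, 0, 0, 0]]}}

```text
time_s: 18.95
eef_pos: [0.5034, 0.2219, 0.1807]
eef_rot: [-0.674, 0.706, 0.027, 0.215]
wrist_force: [-0.1, 0.5, -2.8]
opening: 0.108
```

{"op": "step_arm", "data": {"commands": [[0, 0, 0, 0, 0, 0, 0]]}}

```text
time_s: 19.05
eef_pos: [0.5034, 0.222, 0.1808]
eef_rot: [-0.674, 0.706, 0.027, 0.215]
wrist_force: [0.1, -0.2, -3.9]
opening: 0.109
```

{"op": "step_arm", "data": {"commands": [[0, 0, 0, 0, 0.04, 0, 0], [0, 0, 0, 0, 0, 0, 0]]}}

```text
time_s: 19.25
eef_pos: [0.5038, 0.2218, 0.1796]
eef_rot: [-0.674, 0.706, 0.027, 0.215]
wrist_force: [0.1, 0.5, -3.6]
opening: 0.109
```

{"op": "step_arm", "data": {"commands": [[0, 0, 0, 0, 0, 0, 0]]}}

```text
time_s: 19.35
eef_pos: [0.5038, 0.2218, 0.1797]
eef_rot: [-0.674, 0.706, 0.027, 0.215]
wrist_force: [-0.1, -1.2, -3.6]
opening: 0.108
```

```bash
python3 -c "
from ov import *
fb();overlay('b')"
```

```text
t 19.35 force board axes [-1.04 -1.2  -3.43] torque [0.02 0.44 0.02] centre in board [ 0.0055 -0.0004  0.1129] rot err units [-0.011 -0.006 -0.035]
plate centre in board frame (kinematic) [ 0.0055 -0.0004  0.1129]
```

View pics/ov_b.png

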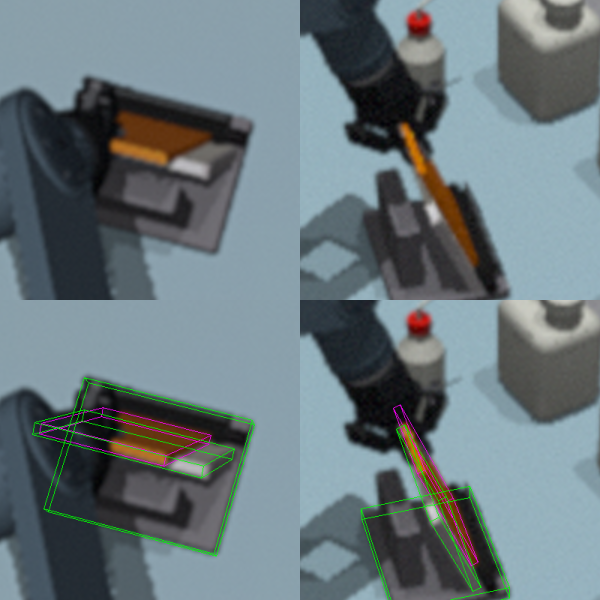

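{"op": "step_arm", "data": {"commands": [[0, 0, 0, 0, 0.04, 0, 0], [0, 0, 0, 0, 0, 0, 0]]}}

```text
time_s: 19.65
eef_pos: [0.5042, 0.2217, 0.1784]
eef_rot: [-0.674, 0.706, 0.027, 0.215]
wrist_force: [-0.3, 0.2, -2.6]
opening: 0.107
```

{"op": "step_arm", "data": {"commands": [[0, 0, 0, 0, 0, 0, 0]]}}

```text
time_s: 19.75
eef_pos: [0.5042, 0.2217, 0.1785]
eef_rot: [-0.674, 0.706, 0.027, 0.215]
wrist_force: [-0.2, -0.1, -3.8]
opening: 0.108
```

{"op": "step_arm", "data": {"commands": [[0, 0, 0, 0, 0.04, 0, 0], [0, 0, 0, 0, 0, 0, 0]]}}

```text
time_s: 19.95
eef_pos: [0.5046, 0.2216, 0.1773]
eef_rot: [-0.674, 0.706, 0.027, 0.215]
wrist_force: [0.2, 0.8, -3.3]
opening: 0.106
```

{"op": "step_arm", "data": {"commands": [[0, 0, 0, 0, 0, 0, 0]]}}

```text
time_s: 20.05
eef_pos: [0.5046, 0.2216, 0.1774]
eef_rot: [-0.674, 0.706, 0.027, 0.215]
wrist_force: [-0.5, -0.3, -3.8]
opening: 0.107
```

```bash
python3 -c "
from plan import *
fb()"
```

```text
t 20.05 force board axes [-1.68 -0.41 -3.4 ] torque [-0.01  0.4   0.02] centre in board [ 0.0055 -0.0004  0.1105] rot err units [-0.011 -0.006 -0.035]
```

{"op": "step_arm", "data": {"commands": [[0, 0, 0, 0, 0.04, 0, 0], [0, 0, 0, 0, 0, 0, 0]]}}

```text
time_s: 20.25
eef_pos: [0.5052, 0.2216, 0.1765]
eef_rot: [-0.674, 0.706, 0.027, 0.215]
wrist_force: [0.1, 0.1, -1.8]
opening: 0.109
```

{"op": "step_arm", "data": {"commands": [[0, 0, 0, 0, 0, 0, 0]]}}

```text
time_s: 20.35
eef_pos: [0.5051, 0.2216, 0.1765]
eef_rot: [-0.674, 0.706, 0.027, 0.215]
wrist_force: [-1.0, 0.2, -2.2]
opening: 0.112
```

{"op": "step_arm", "data": {"commands": [[0, 0, 0, 0, 0.04, 0, 0], [0, 0, 0, 0, 0, 0, 0]]}}

```text
time_s: 20.55
eef_pos: [0.5056, 0.2215, 0.1754]
eef_rot: [-0.674, 0.706, 0.027, 0.215]
wrist_force: [-1.8, -0.2, 0.1]
opening: 0.109
```

{"op": "step_arm", "data": {"commands": [[0, 0, 0, 0, 0, 0, 0]]}}

```text
time_s: 20.65
eef_pos: [0.5055, 0.2215, 0.1755]
eef_rot: [-0.674, 0.706, 0.027, 0.215]
wrist_force: [-1.4, 0.0, -0.9]
opening: 0.106
```

```bash
python3 -c "
from plan import *
fb()"
```

```text
t 20.65 force board axes [-1.61 -0.36 -0.34] torque [-0.04  0.47 -0.01] centre in board [ 0.0057 -0.0002  0.1083] rot err units [-0.014 -0.007 -0.031]
```

{"op": "step_arm", "data": {"commands": [[0, 0, 0, 0, 0, 0, 0], [0, 0, 0, 0, 0, 0, 0]]}}

```text
time_s: 20.85
eef_pos: [0.5055, 0.2215, 0.1754]
eef_rot: [-0.674, 0.706, 0.027, 0.215]
wrist_force: [-0.7, 0.0, -0.3]
opening: 0.111
```

{"op": "step_arm", "data": {"commands": [[0, 0, 0, 0, 0, 0, 0.14], [0, 0, 0, 0, 0, 0, 0.17], [0, 0, 0, 0, 0, 0, 0.2], [0, 0, 0, 0, 0, 0, 0.25], [0, 0, 0, 0, 0, 0, 0.35], [0, 0, 0, 0, 0, 0, 0.5], [0, 0, 0, 0, 0, 0, 0.5], [0, 0, 0, 0, 0, 0, 0.5]]}}

```text
time_s: 21.65
eef_pos: [0.5055, 0.2214, 0.1752]
eef_rot: [-0.674, 0.706, 0.027, 0.215]
wrist_force: [0.2, 0.1, -0.0]
opening: 0.501
```

```bash
python3 -c "
from ov import *
fb();overlay('c')"
```

```text
t 21.65 force board axes [ 0.15  0.18 -0.08] torque [ 0.01  0.11 -0.01] centre in board [ 0.0056 -0.0003  0.1081] rot err units [-0.012 -0.007 -0.034]
plate centre in board frame (kinematic) [ 0.0056 -0.0003  0.1081]
```

View pics/ov_c.png

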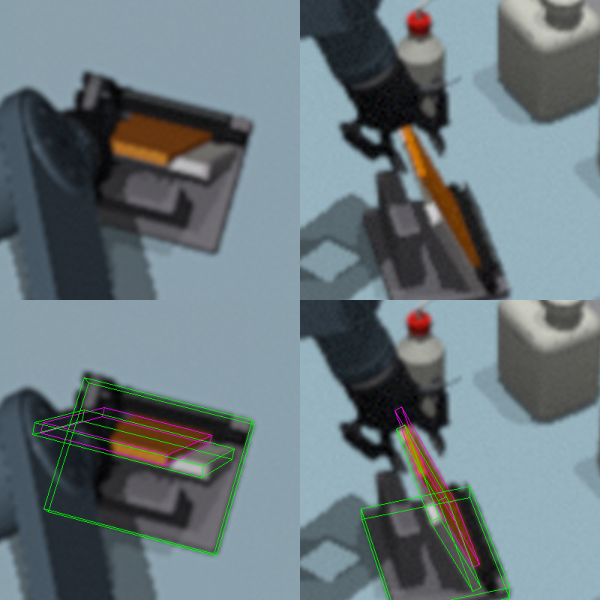

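{"op": "step_arm", "data": {"commands": [[0, 0, 0, 0, -0.2, 0, 0.5], [0, 0, 0, 0, -0.5, 0, 0.5], [0, 0, 0, 0, -0.8, 0, 0.5], [0, 0, 0, 0, -1, 0, 0.5], [0, 0, 0, 0, -1, 0, 0.5], [0, 0, 0, 0, -1, 0, 0.5], [0, 0, 0, 0, -1, 0, 0.5], [0, 0, 0, 0, -1, 0, 0.5], [0, 0, 0, 0, 0, 0, 0.5], [0, 0, 0, 0, 0, 0, 0.5]]}}

```text
time_s: 22.75
eef_pos: [0.4415, 0.2391, 0.3596]
eef_rot: [-0.675, 0.706, 0.028, 0.215]
wrist_force: [-1.3, -0.8, -0.5]
opening: 0.499
```

```bash
cat > chk.py <<'E'
from fit import *
import plan,sys
from plan import BO,Rb,ctrl
out=[]
for n,(y,x) in (("top",(140,170)),("side",(110,215))):
    p,d=ctrl.camera(n); W=cloud(n,d); cv2.imwrite(f"pics/{n}_fin.png",p)
    hsv=cv2.cvtColor(p,cv2.COLOR_BGR2HSV); B=(W-BO)@Rb.as_matrix()
    m=(hsv[...,0]>3)&(hsv[...,0]<25)&(hsv[...,1]>120)&(hsv[...,2]>50)&(abs(B[...,0])<.05)&(abs(B[...,1])<.12)&(B[...,2]<.25)&(B[...,2]>.02)
    X=B[m]; print(n,m.sum(),"min",np.percentile(X,1,axis=0).round(4),"max",np.percentile(X,99,axis=0).round(4))
    F=X[X[:,0]>.004]
    for _ in range(6):
        A=np.c_[np.ones(len(F)),F[:,1],F[:,2]-.12]; q=np.linalg.lstsq(A,F[:,0],rcond=None)[0]; r=F[:,0]-A@q; F=F[abs(r)<.004]
    print(" front face x",q.round(4),len(F),r.std().round(4))
    out.append(cv2.resize(p[y:y+100,x:x+100],None,fx=4,fy=4,interpolation=cv2.INTER_CUBIC))
    for th in ("green_center","blue_center"):
        for k in ctrl.boxes_of(th,n)[:2]:
            K,R,t=cal(n); print(" ",th,round(k["p"],2),(R.T@(np.array(k["point"])-t)).round(3))
cv2.imwrite("pics/fin.png",np.hstack(out))
E
python3 chk.py
```

```text
top 544 min [-0.0001 -0.0601  0.0226] max [0.0105 0.0575 0.2071]
 front face x [ 0.0091  0.0015 -0.01  ] 482 0.0011
  green_center 0.66 [ 0.508 -0.218  0.098]
  green_center 0.43 [0.633 0.469 0.113]
  blue_center 0.76 [ 0.579 -0.2    0.099]
side 253 min [-0.     -0.0689  0.0251] max [0.0115 0.0514 0.2071]
 front face x [ 0.01    0.0162 -0.0116] 196 0.0016
  green_center 0.72 [ 0.409 -0.02   0.052]
  green_center 0.55 [ 0.509 -0.231  0.084]
  blue_center 0.62 [ 0.58  -0.217  0.083]
```

View pics/fin.png

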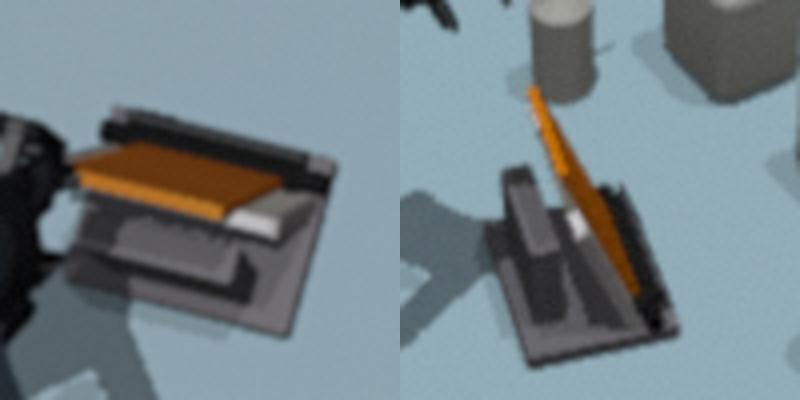

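View pics/side_fin.png

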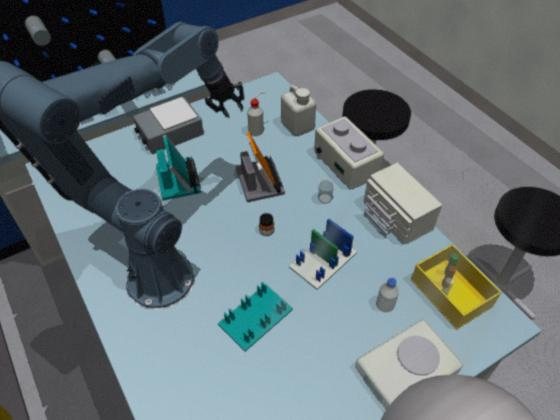

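{"op": "step_arm", "data": {"commands": [[0, 0, 0, 0, -0.5, 0, 0.5], [0, 0, 0, 0, 0, 0, 0.5], [0, 0, 0, 0, 0, 0, 0.5], [0, 0, 0, 0, 0, 0, 0.5]]}}

```text
time_s: 23.45
eef_pos: [0.4366, 0.24, 0.3719]
eef_rot: [-0.674, 0.706, 0.027, 0.214]
wrist_force: [0.3, -0.4, 0.2]
opening: 0.501
```

```bash
python3 chk.py; python3 -c "
from bench import ctrl
print(ctrl.hand_in())"
```

```text
top 554 min [-0.0002 -0.0602  0.0243] max [0.0105 0.0575 0.2065]
 front face x [ 0.009   0.     -0.0104] 490 0.0011
  green_center 0.79 [ 0.508 -0.216  0.101]
  blue_center 0.79 [ 0.577 -0.199  0.099]
side 252 min [ 0.0011 -0.0699  0.0232] max [0.0118 0.0558 0.208 ]
 front face x [ 0.0099  0.0188 -0.0118] 207 0.0018
  green_center 0.76 [ 0.509 -0.229  0.084]
  blue_center 0.75 [ 0.579 -0.22   0.084]
the job is handed in; nothing more can be done
None
```

The amber plate is on the light viewer, its foot on the ledge and its back against the lit board. I handed the job in at about 24 s of the 54 s allowed; no verdict is reported.

- **Placing:** I gripped the plate near its top edge and lifted it clear of the rack. I felt for the board face, then lowered the plate along the slope in 1–3 mm steps until the pad took about 3 N, roughly the plate's own weight. Then I opened the fingers and backed off up the slope.
- **Position (top camera depth):** the plate's front face is 9–10 mm off the board, so its centre is about 4–5 mm out, where flush is 5 mm. It is about 1 mm off centre from side to side, and the tilt error is about 0.01 rad. The two checks, 0.7 s apart, agreed within about 2 mm, so the plate is at rest.
- **Side camera:** it also put the front face at about 10 mm. It showed a sideways offset of about 7 mm and a turn of 0.02 rad; both are still inside the limits. I trust it less here because it sees the plate almost edge-on.
- **Height:** the arm's position puts the plate centre 108 mm up the slope and the depth readings put it at about 112 mm. Both lie within the allowed 102–145 mm.
- **Other things:** the green and blue plates measured where they started, within the detector's error. I only checked the beaker, jar and bottles by eye in the pictures; they looked unmoved.

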